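# Swap mixed-up sample vials back into their colour-coded holders

### The arm

A 6-joint arm with a two-finger parallel gripper is mounted at the origin on a cart in front of the work surface, level with it; the furniture and walls round the work are solid. World frame = base frame: x ahead of the robot, y to its left, z up, the work surface at z = 0. Lengths are in m, angles in rad, forces in N, time in s.
With the tool pointing down it reaches from about 0.25 to 0.775 m from the base axis. Payload 4 kg.
Tool frame: the origin (TCP) lies at the very end of the fingers, on their centre line; the grasp point (between the pads) lies 19 mm behind it (r.grasp_offset is the distance from the TCP to the grasp point, in m); z points along the fingers, y is the line along which they close (so a half turn about z gives the same grasp; the last joint's range is limited). The gripper opens to 94 mm and grips with 3 to 60 N. Pads are 16 mm wide; open, the fingers measure 119 mm over their backs; the gripper's body (75 mm by 177 mm) begins 78 mm behind the grasp point.
Start: joints at [1.225, 0.087, 1.371, -0, 1.684, -0.103], TCP at [0.132, 0.534, 0.206] pointing down, gripper open.
Joint ranges: [-3.1, 3.1], [-0.76, 2.03], [0.27, 2.55], [-1.08, 4.22], [0.17, 2.65], [-2.57, 2.57]. Speed limits (rad/s): [2.79, 2.79, 3.14, 3.14, 3.14, 3.14].

### API

Orientations are given as a rotation vector (axis times angle).
In Python, from bench import telemetry, eyes, ticket, r gives the robot as it stands. The module is installed in compiled form; this text tells all that it offers.
- The arm moves only by the shell command python3 -m crank 'ROWS'. ROWS is a JSON object whose one key "steps" holds a list of rows, each a list of 3 entries, a list of its own where there are three numbers: the shift along the tool's x, y, z in m, then the turn about the tool's z in degrees, then the opening, from 0 (shut) to 1 (fully open). A call has 1 to 8 rows; each row shifts and turns the commanded pose from where the row before left it, along the tool's axes as they then stand; what a row does not reach is not made up. A row lasts 1/10 s, in which the tool goes at most 50 mm and 8.59 degrees, less where a joint would pass 70% of its speed; a pose out of reach is approached as far as the arm can. A call with a gripper value outside its range is refused whole. The fingers move at their own pace and stop on an object; the grip force is fixed at half the most. Time passes only in rows, so rows that do not move let the fingers close. It gives the time, the measured TCP pose, the force, the opening and the grip force at its end, in the units of the state.
- telemetry.get_obs(): the state, without advancing time (a new reading comes with each control period).
- eyes.grab_frame(name): name is "scene" or "side" or "wrist"; returns a dict with "frame" (400x640x3 uint8, blue, green, red), "camera_matrix" (3x3 intrinsics, pixels), "view" (4x4, takes a point from world to camera coordinates); the wrist camera has in their place "T_tool_cam" (4x4, takes a point from camera to tool coordinates, whose origin is the TCP and whose axes are the flange's). Camera axes: x right, y up, looking along -z (the intrinsics and any distortion apply to the point x, -y, -z); pixel columns grow to the right and rows downward; lengths in m; the calibration is good to about 2 mm. A picture is of the moment at which its call begins: read the wrist's pose just before it. There is no depth.
- ticket.sign_off(): hands the job in; it is judged then, once.
The state is a dict: "clock": time; "joint_pos": joint angles; "joint_vel": joint speeds; "joint_torque": joint torques, N m; "ee_pos": TCP position; "eef_rot": TCP orientation; "force": force on the tool from outside, world axes, zero at the start; "torque": the same for the moment, N m; "grip_width": finger opening in m; "gripper_force": force on a finger pad.
Only numpy, scipy, OpenCV 4.12 (cv2) and the standard library are available. Lean on these libraries where they do the work, as an engineer would, in place of code of your own. Each camera call takes 0.05 s, during which the arm holds its last target. There are 200 camera calls.

### The job

The four sample vials were put back into the wrong holders: move them so that each one stands upright on the floor of the holder whose colour matches the disc on its cap. Every matching holder is taken by another vial, so use the empty grey holder (or a clear bit of worktop) to park one on the way. Do not tip a vial over and leave the aluminium block where it lies.

Things in the scene. Friction and masses are not known exactly. Their poses are not given: they have to be found in the camera images.
- vial_yellow: Small round capped glass vial with amber contents, a white cap and a yellow disc (22 mm across) on top of the cap. 25 mm in diameter, 56 mm high over all (the cap is the top 12 mm, 24 mm across), 30 g nominal. Origin at the centre of its underside, z up. Loose, stands upright; can be gripped from above across the glass or cap at any yaw. It starts in a holder of another colour.
- vial_green: Small round capped glass vial with teal contents, a black cap and a green disc (22 mm across) on top of the cap. 25 mm in diameter, 56 mm high over all (the cap is the top 12 mm, 24 mm across), 30 g nominal. Origin at the centre of its underside, z up. Loose, stands upright; can be gripped from above across the glass or cap at any yaw. It starts in a holder of another colour.
- vial_blue: Small round capped glass vial with blue contents, a white cap and a blue disc (22 mm across) on top of the cap. 25 mm in diameter, 56 mm high over all (the cap is the top 12 mm, 24 mm across), 30 g nominal. Origin at the centre of its underside, z up. Loose, stands upright; can be gripped from above across the glass or cap at any yaw. It starts in a holder of another colour.
- vial_red: Small round capped glass vial with red contents, a white cap and a red disc (22 mm across) on top of the cap. 25 mm in diameter, 56 mm high over all (the cap is the top 12 mm, 24 mm across), 30 g nominal. Origin at the centre of its underside, z up. Loose, stands upright; can be gripped from above across the glass or cap at any yaw. It starts in a holder of another colour.
- holder_yellow: Round low yellow plastic vial holder (a shallow cup with a black floor), fixed to the worktop, 65 mm outside diameter, 10 mm high; recess 49 mm across, 6 mm deep, its floor 4 mm above the worktop. Origin at the centre of its underside, z up. The vial with the yellow cap disc belongs here.
- holder_green: Round low green plastic vial holder (a shallow cup with a black floor), fixed to the worktop, 65 mm outside diameter, 10 mm high; recess 49 mm across, 6 mm deep, its floor 4 mm above the worktop. Origin at the centre of its underside, z up. The vial with the green cap disc belongs here.
- holder_blue: Round low blue plastic vial holder (a shallow cup with a black floor), fixed to the worktop, 65 mm outside diameter, 10 mm high; recess 49 mm across, 6 mm deep, its floor 4 mm above the worktop. Origin at the centre of its underside, z up. The vial with the blue cap disc belongs here.
- holder_red: Round low red plastic vial holder (a shallow cup with a black floor), fixed to the worktop, 65 mm outside diameter, 10 mm high; recess 49 mm across, 6 mm deep, its floor 4 mm above the worktop. Origin at the centre of its underside, z up. The vial with the red cap disc belongs here.
- holder_grey: Round low grey plastic vial holder (a shallow cup with a black floor), fixed to the worktop, 65 mm outside diameter, 10 mm high; recess 49 mm across, 6 mm deep, its floor 4 mm above the worktop. Origin at the centre of its underside, z up. The spare holder, empty at the start, no vial belongs in it: the free spot for parking.
- alu_block: Loose drilled aluminium block lying among the holders, 30 x 50 x 20 mm high, a bystander. Origin at the centre of its underside, longest side along its y.
Not all that is in view belongs to the job. There is more than one size of the vial_blue; the one meant has the size given above.

How it is judged:
By the outcome, as a careful person would: the job done as asked, in the order asked, and still so for the second after the job is handed in, with the robot touching nothing.
It also fails if it takes over 134 s, if anything falls off the work surface, if the arm or the gripper's body presses on something with over 40 N, if the wrist force passes 120 N, or if a joint passes its speed limit or range.

## Working session

There is one attempt and no reset: what is moved stays moved. The work goes in short steps, Python scripts to look and compute and a shell command to move; the robot and the scene stay as the last step left them, time stands still between calls to the robot, and variables do not carry over. Pictures are saved under pics/ and viewed, at most 14 in all, crops included, and the job is handed in when it is done.

```bash
mkdir -p pics; python3 - <<'E'
from bench import telemetry, eyes, r
import cv2,numpy as np
o=telemetry.get_obs();print({k:np.round(v,3).tolist() for k,v in o.items()},r.grasp_offset)
for n in("scene","side","wrist"):
    f=eyes.grab_frame(n);cv2.imwrite(f"pics/{n}0.png",f["frame"])
    print(n,[ (k,np.round(v,4).tolist()) for k,v in f.items() if k!="frame"])
E
```

```text
{'clock': 0.0, 'joint_pos': [1.225, 0.088, 1.372, 0.0, 1.684, -0.103], 'joint_vel': [0.0, -0.001, 0.001, 0.001, 0.002, 0.0], 'joint_torque': [-0.001, -34.017, -30.243, 0.072, 0.033, -0.0], 'ee_pos': [0.132, 0.533, 0.204], 'eef_rot': [-0.38, -3.118, 0.003], 'force': [-0.816, 0.54, 0.498], 'torque': [0.006, -0.014, 0.004], 'gripper_force': 0.0, 'grip_width': 0.094} 0.0188
scene [('camera_matrix', [[430.6777, 0.0, 318.7188], [0.0, 430.6777, 197.5105], [0.0, 0.0, 1.0]]), ('view', [[-0.887, -0.4613, 0.0217, 0.3006], [0.2883, -0.5165, 0.8063, -0.2496], [-0.3607, 0.7214, 0.5911, -0.562], [0.0, 0.0, 0.0, 1.0]])]
side [('camera_matrix', [[410.4162, 0.0, 320.3999], [0.0, 410.4162, 197.8543], [0.0, 0.0, 1.0]]), ('view', [[-0.889, -0.4577, -0.014, 0.3249], [0.2343, -0.4808, 0.845, -0.2276], [-0.3935, 0.7479, 0.5346, -0.5627], [0.0, 0.0, 0.0, 1.0]])]
wrist [('camera_matrix', [[359.0308, 0.0, 313.9226], [0.0, 359.0308, 197.8505], [0.0, 0.0, 1.0]]), ('T_tool_cam', [[-0.0013, 0.9705, 0.2411, 0.0699], [1.0, 0.0014, -0.0002, 0.0007], [-0.0005, 0.2411, -0.9705, -0.1791], [0.0, 0.0, 0.0, 1.0]])]
```

View pics/scene0.png

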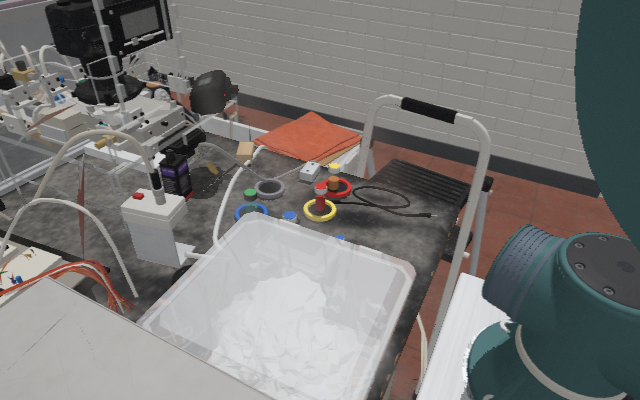

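View pics/side0.png

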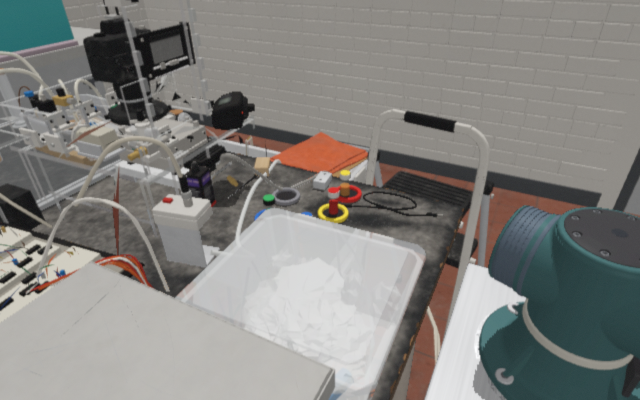

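View pics/wrist0.png

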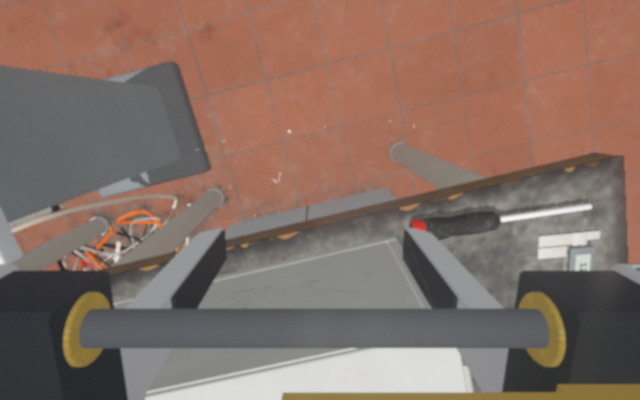

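The scene view (640x400) shows, beyond the white tub, these rings:
- Yellow at about (320,210), with the red-capped vial in it.
- Red at about (337,188), with the yellow-capped vial.
- Blue at about (252,213), with the green-capped vial.
- Grey at about (270,188), empty.

A blue cap shows at (289,216) behind the tub rim, and there is something blue at (340,238). The block is at (310,170). The side view is similar. The wrist camera sees only floor and tub.

```bash
cat > h.py <<'E'
import numpy as np
from scipy.spatial.transform import Rotation as R
def ray(px,K,T):  # T cam->world ; returns origin, dir
    d=np.array([(px[0]-K[0,2])/K[0,0],-(px[1]-K[1,2])/K[1,1],-1.])
    return T[:3,3],T[:3,:3]@d
def plane(px,K,T,z):
    c,d=ray(px,K,T);return c+d*(z-c[2])/d[2]
def tri(rays):
    A=[];b=[]
    for c,d in rays:
        d=d/np.linalg.norm(d);P=np.eye(3)-np.outer(d,d);A.append(P);b.append(P@c)
    return np.linalg.lstsq(np.vstack(A),np.hstack(b),rcond=None)[0]
def toolT(o):
    T=np.eye(4);T[:3,:3]=R.from_rotvec(o["eef_rot"]).as_matrix();T[:3,3]=o["ee_pos"];return T
E
python3 - <<'E'
from h import *
from bench import eyes,telemetry
f=eyes.grab_frame("scene");K=f["camera_matrix"];T=np.linalg.inv(f["view"])
print(T[:3,3], [ (k,) for k in f])
for n,p,z in [("yel",(320,210),.01),("red",(337,188),.01),("blue",(252,213),.01),("grey",(270,188),.01),("bluecap",(289,216),.06),("blue2",(340,238),.03),("blk",(310,170),.02),("tubNear",(412,275),.1),("tubfar R",(412,265),.1),("tub farL",(258,212),.1)]:
    print(n,plane(p,K,T,z).round(3))
print(toolT(telemetry.get_obs()).round(3))
E
```

```text
[0.13587498 0.41516352 0.52695786] [('frame',), ('camera_matrix',), ('view',)]
yel [ 0.43 -0.18  0.01]
red [ 0.433 -0.264  0.01 ]
blue [ 0.54  -0.108  0.01 ]
grey [ 0.556 -0.196  0.01 ]
bluecap [ 0.441 -0.082  0.06 ]
blue2 [ 0.352 -0.104  0.03 ]
blk [ 0.509 -0.284  0.02 ]
tubNear [ 0.204 -0.01   0.1  ]
tubfar R [ 0.21  -0.028  0.1  ]
tub farL [ 0.463 -0.024  0.1  ]
[[-0.971  0.24  -0.     0.132]
 [ 0.24   0.971 -0.001  0.534]
 [ 0.    -0.001 -1.     0.205]
 [ 0.     0.     0.     1.   ]]
```

```bash
python3 -m crank '{"steps":[[[0,0,-0.05],0,1],[[0,0,-0.05],0,1],[[0,0,-0.05],0,1],[[-0.03,-0.037,0],0,1],[[-0.03,-0.037,0],0,1],[[-0.03,-0.037,0],0,1],[[-0.03,-0.037,0],0,1],[[-0.03,-0.037,0],0,1]]}'; python3 -m crank '{"steps":[[[-0.03,-0.037,0],0,1],[[-0.03,-0.037,0],0,1],[[-0.03,-0.037,0],0,1],[[-0.03,-0.037,0],0,1],[[-0.03,-0.037,0],0,1],[[-0.03,-0.037,0],0,1],[[-0.03,-0.037,0],0,0.5],[[0,0,0],0,0.5]]}'
python3 - <<'E'
from h import *
from bench import eyes,telemetry
import cv2
o=telemetry.get_obs();f=eyes.grab_frame("wrist");cv2.imwrite("pics/w1.png",f["frame"]);np.savez("w1.npz",T=toolT(o)@f["T_tool_cam"],K=f["camera_matrix"]);print(toolT(o).round(3))
E
```

```text
clock: 1.0
ee_pos: [0.2336, 0.3165, 0.3553]
eef_rot: [0.379, 3.118, 0.0]
force: [1.1, 0.4, 0.1]
grip_width: 0.0942
gripper_force: 0.0
clock: 1.8
ee_pos: [0.3762, 0.0117, 0.354]
eef_rot: [-0.396, -3.114, 0.002]
force: [0.5, -0.2, 0.7]
grip_width: 0.0817
gripper_force: 0.0
[[-0.968  0.25  -0.003  0.376]
 [ 0.25   0.968 -0.001  0.012]
 [ 0.002 -0.002 -1.     0.354]
 [ 0.     0.     0.     1.   ]]
```

View pics/w1.png

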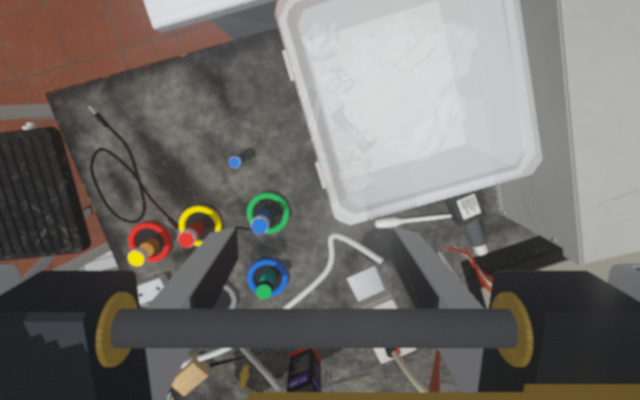

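The wrist view shows four holders and their vials, by cap position:
- Red holder: yellow cap at (136,258).
- Yellow holder: red cap at (186,240).
- Green holder: blue cap at (261,226).
- Blue holder: green cap at (264,292).

The grey holder is partly hidden near (228,297), and the small decoy is at (234,162). Next I'll take a second viewpoint.

```bash
python3 -m crank '{"steps":[[[-0.04,-0.027,0],0,0.5],[[-0.04,-0.027,0],0,0.5],[[-0.04,-0.027,0],0,0.5],[[0,-0.01,0],0,0.5],[[0,0,0],0,0.5],[[0,0,0],0,0.5]]}'
python3 - <<'E'
from h import *
from bench import eyes,telemetry
import cv2
o=telemetry.get_obs();f=eyes.grab_frame("wrist");cv2.imwrite("pics/w2.png",f["frame"]);np.savez("w2.npz",T=toolT(o)@f["T_tool_cam"],K=f["camera_matrix"]);print(toolT(o).round(3))
E
```

```text
clock: 2.45
ee_pos: [0.469, -0.0991, 0.3563]
eef_rot: [0.377, 3.118, 0.001]
force: [0.0, 0.2, -0.5]
grip_width: 0.0472
gripper_force: 0.0
[[-0.971  0.238  0.001  0.469]
 [ 0.238  0.971  0.001 -0.099]
 [-0.001  0.001 -1.     0.356]
 [ 0.     0.     0.     1.   ]]
```

View pics/w2.png

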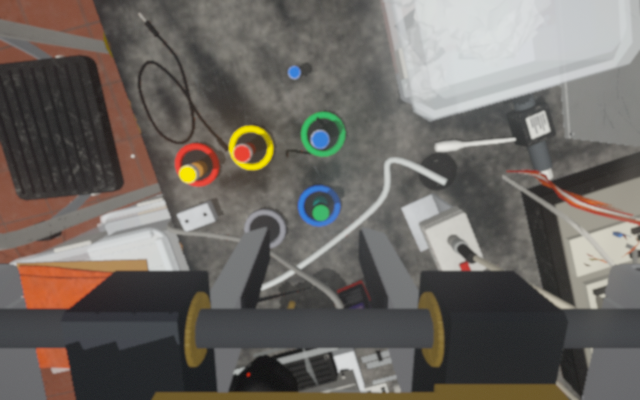

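The second view shows:
- Caps: yellow (188,174), red (243,153), blue (320,138), green (320,212).
- Holders: red (197,164), yellow (251,147), green (323,134), blue (319,205), grey (265,229).
- Block at (196,215), and the decoy at (294,72).

```bash
cat > seg.py <<'E'
import cv2,numpy as np
from h import *
HR={"yellow":[(20,34)],"green":[(50,85)],"blue":[(98,125)],"red":[(0,8),(172,180)]}
def blobs(img,c,amin=60):
    hsv=cv2.cvtColor(img,cv2.COLOR_BGR2HSV);m=0
    for a,b in HR[c]: m=m|cv2.inRange(hsv,(a,130,70),(b,255,255))
    n,l,s,ce=cv2.connectedComponentsWithStats(m)
    out=[]
    for i in range(1,n):
        if s[i,4]<amin: continue
        p=np.argwhere(l==i)[:,::-1].astype(np.float32)
        h=cv2.convexHull(p); e=cv2.fitEllipse(h) if len(h)>=5 else None
        out.append((int(s[i,4]),ce[i].round(1).tolist(),None if e is None else (np.round(e[0],1).tolist(),np.round(e[1],1).tolist())))
    return sorted(out,reverse=True)[:5]
E
python3 - <<'E'
from seg import *
for n in("w1","w2"):
    for c in HR: print(n,c,*blobs(cv2.imread(f"pics/{n}.png"),c),sep="\n  ")
E
```

```text
w1
  yellow
  (3711, [483.9, 393.8], ([497.7, 393.2], [17.9, 516.9]))
  (1412, [111.0, 330.1], ([116.0, 329.4], [39.3, 77.7]))
  (1392, [517.0, 330.4], ([512.1, 329.6], [38.9, 77.5]))
  (530, [199.4, 216.3], ([199.1, 222.6], [36.0, 43.3]))
  (206, [135.0, 258.3], ([135.1, 258.4], [14.8, 17.0]))
w1
  green
  (538, [269.4, 209.2], ([267.6, 212.4], [40.0, 42.1]))
  (191, [263.6, 290.6], ([263.6, 290.5], [15.2, 15.6]))
w1
  blue
  (598, [267.6, 274.0], ([267.0, 277.1], [38.3, 40.6]))
  (177, [259.0, 225.9], ([259.0, 226.0], [14.2, 15.2]))
  (69, [234.0, 162.1], ([234.0, 162.1], [8.7, 9.3]))
w1
  red
  (2070, [30.8, 37.5], ([30.0, 41.0], [60.1, 70.7]))
  (955, [70.1, 25.0], ([75.6, 27.5], [45.1, 69.0]))
  (680, [151.3, 238.6], ([149.5, 241.2], [39.5, 43.6]))
  (313, [9.1, 94.6], ([9.8, 94.7], [21.5, 28.0]))
  (237, [59.7, 78.9], ([59.4, 80.0], [17.4, 33.6]))
w2
  yellow
  (4007, [393.3, 393.8], ([373.4, 394.2], [21.9, 460.4]))
  (920, [251.9, 146.5], ([250.7, 147.3], [45.1, 47.1]))
  (907, [194.1, 330.9], ([197.1, 330.2], [24.6, 77.7]))
  (856, [434.0, 331.7], ([430.9, 330.2], [24.1, 75.7]))
  (228, [187.0, 174.3], ([187.0, 174.1], [15.8, 18.2]))
w2
  green
  (682, [321.6, 133.3], ([322.5, 133.7], [43.5, 44.6]))
  (214, [320.3, 212.4], ([320.2, 212.4], [16.0, 16.5]))
w2
  blue
  (644, [317.0, 205.0], ([318.3, 205.3], [40.9, 41.7]))
  (196, [320.1, 139.4], ([320.1, 139.4], [15.3, 15.9]))
  (82, [293.9, 71.5], ([294.0, 71.5], [9.7, 10.3]))
w2
  red
  (730, [199.4, 161.5], ([196.9, 164.1], [42.7, 45.8]))
  (686, [73.2, 284.0], ([58.1, 283.3], [52.1, 96.3]))
  (643, [54.1, 367.6], ([54.2, 365.0], [32.3, 67.8]))
  (262, [572.5, 199.2], ([584.5, 199.7], [18.6, 96.0]))
  (210, [68.0, 7.4], ([67.3, 7.5], [14.5, 31.2]))
```

```bash
python3 - <<'E'
from seg import *
D={n:np.load(n+".npz") for n in("w1","w2")}
P={"yel cap":((135,258.4),(187,174.1)),"grn cap":((263.6,290.5),(320.2,212.4)),"blu cap":((259,226),(320.1,139.4)),"red cap":((186,240),(243,153)),
"H yel":((199.1,221.5),(250.7,147.3)),"H grn":((267.6,212.4),(322.5,133.7)),"H blu":((267,277.1),(318.3,205.3)),"H red":((149.5,241.5),(196.9,164.1)),"decoy":((234,162),(294,71.5)),"tub corner":((350,222),(426,117)),"H grey":((265,229),(265,229))}
for k,v in P.items():
    z=.06 if "cap" in k else .01
    rs=[ray(p,D[n]["K"],D[n]["T"]) for n,p in zip(("w1","w2"),v)]
    if "grey" not in k: print(k,"tri",tri(rs).round(3),end=" ")
    print(k,"plane w2",plane(v[1],D["w2"]["K"],D["w2"]["T"],z).round(4),"w1",plane(v[0],D["w1"]["K"],D["w1"]["T"],z).round(4))
E
```

```text
yel cap tri [ 0.443 -0.267  0.061] yel cap plane w2 [ 0.4435 -0.267   0.06  ] w1 [ 0.4435 -0.2675  0.06  ]
grn cap tri [ 0.54  -0.106  0.055] grn cap plane w2 [ 0.5384 -0.1062  0.06  ] w1 [ 0.5372 -0.1052  0.06  ]
blu cap tri [ 0.441 -0.083  0.062] blu cap plane w2 [ 0.4415 -0.0828  0.06  ] w1 [ 0.4414 -0.0835  0.06  ]
red cap tri [ 0.434 -0.184  0.068] red cap plane w2 [ 0.4344 -0.186   0.06  ] w1 [ 0.4355 -0.1882  0.06  ]
H yel tri [ 0.432 -0.189 -0.012] H yel plane w2 [ 0.4326 -0.1837  0.01  ] w1 [ 0.4255 -0.1819  0.01  ]
H grn tri [ 0.439 -0.078  0.005] H grn plane w2 [ 0.4387 -0.0776  0.01  ] w1 [ 0.4379 -0.0766  0.01  ]
H blu tri [ 0.543 -0.109  0.004] H blu plane w2 [ 0.5413 -0.1089  0.01  ] w1 [ 0.5403 -0.1076  0.01  ]
H red tri [ 0.438 -0.268  0.008] H red plane w2 [ 0.4373 -0.2675  0.01  ] w1 [ 0.437  -0.2668  0.01  ]
decoy tri [ 0.349 -0.095  0.039] decoy plane w2 [ 0.3465 -0.0961  0.01  ] w1 [ 0.3518 -0.1027  0.01  ]
tub corner tri [0.441 0.037 0.134] tub corner plane w2 [0.4513 0.0714 0.01  ] w1 [0.4841 0.0408 0.01  ]
H grey plane w2 [ 0.5583 -0.1976  0.01  ] w1 [ 0.4624 -0.088   0.01  ]
```

```bash
cat > d.py <<'E'
import sys
from h import *
from bench import telemetry,eyes
S=dict(Y=(.4435,-.267),R=(.4345,-.186),B=(.4415,-.083),G=(.538,-.106),Hy=(.4325,-.184),Hr=(.437,-.267),Hg=(.4385,-.0775),Hb=(.541,-.109),Hx=(.558,-.197))
o=telemetry.get_obs();T=toolT(o)
for a in sys.argv[1:]:
    p=np.array([*S[a],T[2,3]]);print(a,"tool dxy mm",((T[:3,:3].T@(p-T[:3,3]))[:2]*1e3).round(1))
print("pos",T[:3,3].round(4),"w",o["grip_width"].round(4),"F",np.round(o["force"],1),"gf",o["gripper_force"],"q",np.round(o["joint_pos"],2),"yaw",np.degrees(np.arctan2(T[1,1],T[0,1])).round(1),"t",o["clock"])
E
python3 -m crank '{"steps":[[[0.0065,-0.0465,0],0,0.5],[[0.0065,-0.0465,0],0,0.5],[[0,0,0.05],0,0.5],[[0,0,0.05],0,0.5],[[0,0,0.05],0,0.5],[[0,0,0.05],0,0.5],[[0,0,0.05],0,0.5],[[0,0,0],0,0.5]]}'; python3 d.py R
python3 - <<'E'
from h import *
from bench import eyes
f=eyes.grab_frame("scene");D=np.load("w2.npz")
print("button",tri([ray((138,196),f["camera_matrix"],np.linalg.inv(f["view"])),ray((465,267),D["K"],D["T"])]))
E
```

```text
clock: 3.3
ee_pos: [0.4279, -0.1826, 0.0973]
eef_rot: [-0.375, -3.102, -0.012]
force: [0.1, 0.2, -0.6]
grip_width: 0.047
gripper_force: 0.0
R tool dxy mm [-7.2 -1.8]
button [0.63325139 0.0558843  0.12174607]Traceback (most recent call last):
  File "d.py", line 8, in <module>
    print("pos",T[:3,3].round(4),"w",o["grip_width"].round(4),"F",np.round(o["force"],1),"gf",o["gripper_force"],"q",np.round(o["joint_pos"],2),"yaw",np.degrees(np.arctan2(T[1,1],T[0,1])).round(1),"t",o["clock"])
                                     ^^^^^^^^^^^^^^^^^^^^^
AttributeError: 'float' object has no attribute 'round'
```

```bash
sed -i 's/o\["grip_width"\].round(4)/round(o["grip_width"],4)/' d.py; python3 -m crank '{"steps":[[[0,0,0],0,0.5],[[0,0,0],0,0.5]]}'; python3 d.py R;python3 - <<'E'
from bench import eyes
import cv2
f=eyes.grab_frame("wrist");cv2.imwrite("pics/w3.png",f["frame"])
E
```

```text
clock: 3.55
ee_pos: [0.4376, -0.1892, 0.1105]
eef_rot: [0.378, 3.11, -0.006]
force: [-0.1, -0.6, 1.2]
grip_width: 0.0473
gripper_force: 0.0
R tool dxy mm [3.8 2.4]
pos [ 0.4376 -0.1892  0.1105] w 0.0473 F [-0.1 -0.6  1.2] gf 0.0 q [-0.53 -0.04  1.7   0.    1.48 -1.86] yaw 76.1 t 3.55
```

View pics/w3.png

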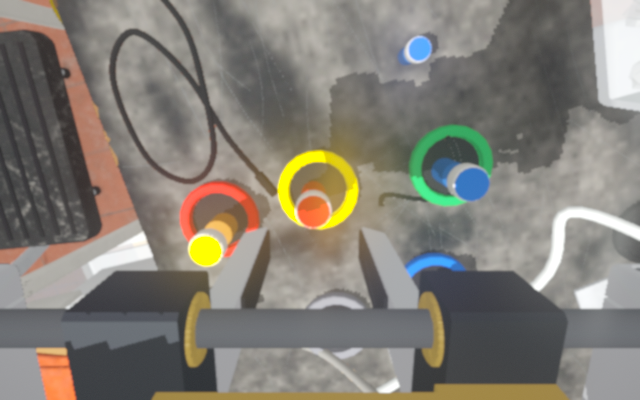

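The red cap is at (313,211), centred between the fingers. The yellow cap is at (206,250) and the blue at (472,182). I'll re-measure from this closer view.

```bash
python3 - <<'E'
from seg import *
from bench import eyes,telemetry
for i in range(4):
    o=telemetry.get_obs();f=eyes.grab_frame("wrist");T=toolT(o)@f["T_tool_cam"];K=f["camera_matrix"]
    print(np.round(o["ee_pos"],4),np.round(o["eef_rot"],3),[plane(p,K,T,z).round(4)[:2].tolist() for p,z in(((313,211),.06),((206,250),.06),((472,182),.06),((318,189),.01),((219,220),.01),((451,165),.01))])
E
python3 d.py R
```

```text
[ 0.4374 -0.1893  0.1102] [ 0.379  3.111 -0.005] [[0.4339, -0.1884], [0.4433, -0.2661], [0.4397, -0.0833], [0.4315, -0.1839], [0.4372, -0.2683], [0.4379, -0.0783]]
[ 0.437  -0.1891  0.1095] [ 0.379  3.112 -0.004] [[0.4333, -0.1882], [0.4426, -0.2656], [0.4391, -0.0834], [0.4309, -0.1837], [0.4366, -0.2679], [0.4372, -0.0783]]
[ 0.4365 -0.189   0.1087] [ 0.38   3.113 -0.004] [[0.4326, -0.1879], [0.4418, -0.2651], [0.4384, -0.0835], [0.4301, -0.1834], [0.4358, -0.2674], [0.4365, -0.0783]]
[ 0.436  -0.1888  0.1079] [ 3.800e-01  3.114e+00 -3.000e-03] [[0.4318, -0.1876], [0.4409, -0.2645], [0.4376, -0.0835], [0.4293, -0.1831], [0.4349, -0.2668], [0.4357, -0.0783]]
R tool dxy mm [1.7 2.2]
pos [ 0.4356 -0.1886  0.1073] w 0.0468 F [ 0.1  0.6 -0. ] gf 0.0 q [-0.53 -0.04  1.7   0.    1.48 -1.86] yaw 76.1 t 3.8
```

```bash
python3 -m crank '{"steps":[[[0.001,0.001,0.03],0,0.5],[[0,0,0.03],0,0.5],[[0,0,0.02],0,0.5],[[0,0,0],0,0.5],[[0,0,0],0,0.5],[[0,0,0],0,0.5]]}'; python3 d.py R
```

```text
clock: 4.4
ee_pos: [0.4351, -0.1875, 0.0272]
eef_rot: [0.38, 3.116, -0.002]
force: [-0.2, -0.5, -0.4]
grip_width: 0.0467
gripper_force: 0.0
R tool dxy mm [0.9 1.3]
pos [ 0.4351 -0.1875  0.0272] w 0.0467 F [-0.2 -0.5 -0.4] gf 0.0 q [-0.53  0.02  1.8   0.    1.31 -1.85] yaw 76.1 t 4.4
```

```bash
python3 -m crank '{"steps":[[[0,0,0],0,0],[[0,0,0],0,0],[[0,0,0],0,0],[[0,0,0],0,0],[[0,0,0],0,0],[[0,0,-0.02],0,0],[[0,0,-0.03],0,0],[[0,0,-0.03],0,0]]}';python3 -m crank '{"steps":[[[0,0,0],0,0],[[0,0,0],0,0],[[0,0,0],0,0]]}'; python3 d.py Hx
```

```text
clock: 5.2
ee_pos: [0.4331, -0.1863, 0.1055]
eef_rot: [-0.38, -3.116, -0.002]
force: [-0.1, 0.5, -0.7]
grip_width: 0.0238
gripper_force: 30.0
clock: 5.5
ee_pos: [0.4328, -0.1861, 0.1036]
eef_rot: [-0.38, -3.115, -0.002]
force: [0.9, 0.2, 0.1]
grip_width: 0.0242
gripper_force: 30.0
Hx tool dxy mm [-124.1   19.5]
pos [ 0.4328 -0.1861  0.1036] w 0.0242 F [0.9 0.2 0.1] gf 29.989401547936723 q [-0.53 -0.04  1.71  0.    1.48 -1.85] yaw 76.1 t 5.5
```

```bash
python3 -m crank '{"steps":[[[-0.041,0.0065,0],0,0],[[-0.042,0.0065,0],0,0],[[-0.041,0.0065,0],0,0],[[0,0,0],0,0],[[0,0,0],0,0],[[0,0,0],0,0],[[0,0,0],0,0],[[0,0,0],0,0]]}'; python3 d.py Hx;python3 - <<'E'
from bench import eyes
import cv2
f=eyes.grab_frame("wrist");cv2.imwrite("pics/w4.png",f["frame"])
E
```

```text
clock: 6.3
ee_pos: [0.5581, -0.1977, 0.106]
eef_rot: [0.381, 3.118, -0.0]
force: [-0.2, -0.5, 1.0]
grip_width: 0.0238
gripper_force: 30.0
Hx tool dxy mm [0.2 0.6]
pos [ 0.5581 -0.1977  0.106 ] w 0.0238 F [-0.2 -0.5  1. ] gf 29.989260716247372 q [-0.44  0.22  1.42  0.    1.5  -1.76] yaw 76.1 t 6.3
```

View pics/w4.png

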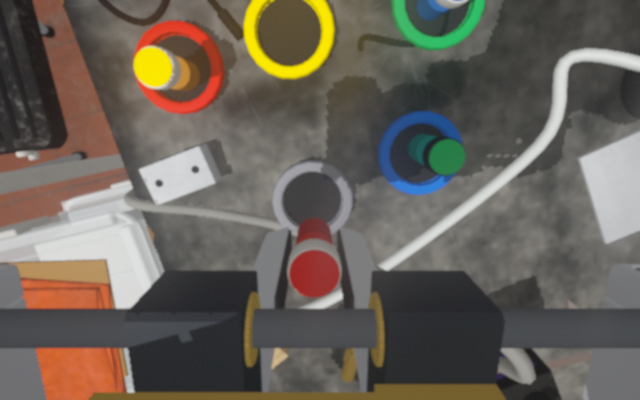

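The red vial is held at (315,270) over the grey holder at (313,199). The blue holder is at (421,152) with the green cap at (446,157), and the yellow holder at (289,30) is now empty.

```bash
python3 - <<'E'
from seg import *
from bench import eyes,telemetry
o=telemetry.get_obs();f=eyes.grab_frame("wrist");T=toolT(o)@f["T_tool_cam"];K=f["camera_matrix"]
for n,p,z in(("grey",(313,199.5),.01),("Hb",(421,152),.01),("G",(446,157),.06),("Hy",(289,30),.01),("Hr",(179,66),.01),("heldcap",(315,272),o["ee_pos"][2]+.035)):print(n,plane(p,K,T,z).round(4))
E
python3 d.py Hx
```

```text
grey [ 0.5581 -0.1977  0.01  ]
Hb [ 0.5418 -0.1083  0.01  ]
G [ 0.5394 -0.1067  0.06  ]
Hy [ 0.434  -0.1841  0.01  ]
Hr [ 0.438  -0.2675  0.01  ]
heldcap [ 0.5577 -0.1964  0.1411]
Hx tool dxy mm [0.6 0.6]
pos [ 0.5584 -0.1977  0.1061] w 0.0241 F [ 0.5 -0.2 -0.8] gf 29.989301153691486 q [-0.44  0.22  1.42  0.    1.5  -1.76] yaw 76.1 t 6.4
```

```bash
python3 -m crank '{"steps":[[[0,0,0.03],0,0],[[0,0,0.03],0,0],[[0,0,0.019],0,0],[[0,0,0],0,0],[[0,0,0],0,0],[[0,0,0],0,0],[[0,0,0],0,0]]}'; python3 d.py Hx;python3 -m crank '{"steps":[[[0,0,0],0,0.5],[[0,0,0],0,0.5],[[0,0,0],0,0.5],[[0,0,0],0,0.5],[[0,0,0],0,0.5],[[0,0,-0.03],0,0.5],[[0,0,-0.05],0,0.5],[[0,0,0],0,0.5]]}'; python3 d.py Y
```

```text
clock: 7.1
ee_pos: [0.5593, -0.1978, 0.0274]
eef_rot: [0.38, 3.117, -0.001]
force: [-0.2, -0.4, 0.3]
grip_width: 0.0243
gripper_force: 30.0
Hx tool dxy mm [1.5 0.5]
pos [ 0.5593 -0.1978  0.0274] w 0.0243 F [-0.2 -0.4  0.3] gf 30.001206464949064 q [-0.44  0.28  1.51  0.    1.35 -1.76] yaw 76.1 t 7.1
clock: 7.9
ee_pos: [0.5632, -0.1996, 0.1149]
eef_rot: [0.379, 3.105, -0.007]
force: [-0.1, -0.2, 1.9]
grip_width: 0.0467
gripper_force: 0.0
Y tool dxy mm [100.  -94.2]
pos [ 0.5632 -0.1996  0.1149] w 0.0467 F [-0.1 -0.2  1.9] gf 0.0 q [-0.44  0.21  1.41  0.    1.51 -1.76] yaw 76.1 t 7.9
```

```bash
python3 -m crank '{"steps":[[[0.032,-0.0315,0],0,0.5],[[0.032,-0.0315,0],0,0.5],[[0.032,-0.0315,0],0,0.5],[[0,0,0],0,0.5],[[0,0,0],0,0.5],[[0,0,0],0,0.5],[[0,0,0],0,0.5],[[0,0,0],0,0.5]]}'; python3 d.py Y; python3 - <<'E'
from bench import eyes
import cv2
f=eyes.grab_frame("wrist");cv2.imwrite("pics/w5.png",f["frame"])
E
```

```text
clock: 8.7
ee_pos: [0.4438, -0.2657, 0.1063]
eef_rot: [-0.378, -3.119, -0.0]
force: [-0.0, -0.2, 0.4]
grip_width: 0.0471
gripper_force: 0.0
Y tool dxy mm [ 0.  -1.4]
pos [ 0.4438 -0.2657  0.1063] w 0.0471 F [-0.  -0.2  0.4] gf 0.0 q [-0.65  0.06  1.6   0.    1.48 -1.98] yaw 76.2 t 8.7
```

View pics/w5.png

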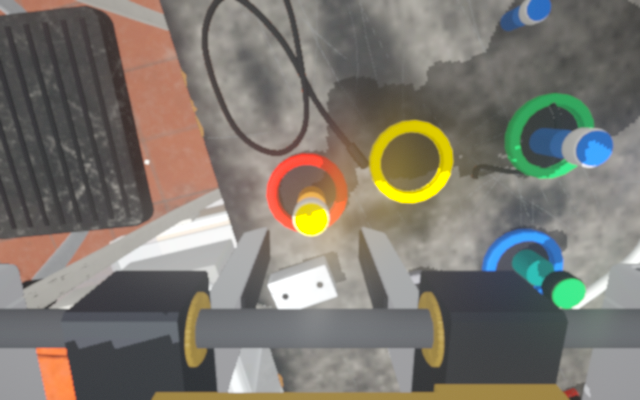

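The yellow cap is at (311,218), centred between the fingers. The white structure on the left, around (200,270), needs a height check before the gripper goes down.

```bash
python3 - <<'E'
import cv2,numpy as np
a=cv2.imread("pics/w2.png")[170:300,60:260];b=cv2.imread("pics/w4.png")[130:260,0:200]
cv2.imwrite("pics/c.png",np.hstack([cv2.resize(a,None,fx=2,fy=2,interpolation=2),cv2.resize(b,None,fx=2,fy=2,interpolation=2)]))
E
```

```text
(no output)
```

View pics/c.png

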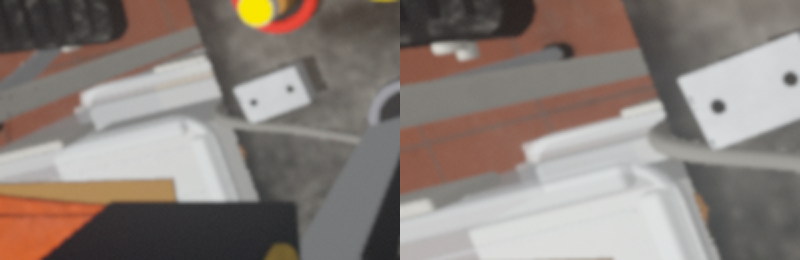

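```bash
python3 - <<'E'
from h import *
from bench import eyes
D=np.load("w2.npz");f=eyes.grab_frame("wrist");K=f["camera_matrix"]
T4=toolT(dict(ee_pos=[.5583,-.1977,.106],eef_rot=[.38,3.118,0]))@f["T_tool_cam"]
for a,b in(((162,230),(127,215)),((167,217),(131,185))):
    rs=[ray(a,D["K"],D["T"]),ray(b,K,T4)];X=tri(rs);print(X.round(3),[np.linalg.norm(np.cross(X-c,d/np.linalg.norm(d))).round(4) for c,d in rs])
E
```

```text
[ 0.554 -0.422 -0.123] [np.float64(0.0024), np.float64(0.0024)]
[ 0.518 -0.373 -0.063] [np.float64(0.0001), np.float64(0.0001)]
```

It lies below the worktop, so the way down is clear.

```bash
python3 -m crank '{"steps":[[[0,-0.001,0.03],0,0.5],[[0,0,0.03],0,0.5],[[0,0,0.02],0,0.5],[[0,0,0],0,0.5],[[0,0,0],0,0.5],[[0,0,0],0,0.5]]}'; python3 d.py Y; python3 -m crank '{"steps":[[[0,0,0],0,0],[[0,0,0],0,0],[[0,0,0],0,0],[[0,0,0],0,0],[[0,0,0],0,0],[[0,0,-0.02],0,0],[[0,0,-0.03],0,0],[[0,0,-0.03],0,0]]}';python3 -m crank '{"steps":[[[0,0,0],0,0],[[0,0,0],0,0],[[0,0,0],0,0]]}'; python3 d.py Hy
```

```text
clock: 9.4
ee_pos: [0.4439, -0.2679, 0.0281]
eef_rot: [0.38, 3.116, -0.002]
force: [0.7, 0.1, -0.5]
grip_width: 0.047
gripper_force: 0.0
Y tool dxy mm [0.6 0.8]
pos [ 0.4439 -0.2679  0.0281] w 0.047 F [ 0.7  0.1 -0.5] gf 0.0 q [-0.65  0.12  1.7   0.    1.32 -1.98] yaw 76.1 t 9.4
clock: 10.2
ee_pos: [0.4421, -0.2668, 0.1064]
eef_rot: [-0.38, -3.117, -0.002]
force: [-0.0, 0.6, 0.1]
grip_width: 0.0241
gripper_force: 30.0
clock: 10.5
ee_pos: [0.4418, -0.2665, 0.1045]
eef_rot: [-0.38, -3.116, -0.003]
force: [-1.0, -0.2, -0.2]
grip_width: 0.0239
gripper_force: 30.0
Hy tool dxy mm [28.9 77.9]
pos [ 0.4418 -0.2665  0.1045] w 0.0239 F [-1.  -0.2 -0.2] gf 30.001853244029917 q [-0.65  0.06  1.61  0.    1.48 -1.98] yaw 76.1 t 10.5
```

```bash
python3 -m crank '{"steps":[[[0.0145,0.039,0],0,0],[[0.0145,0.039,0],0,0],[[0,0,0],0,0],[[0,0,0],0,0],[[0,0,0],0,0],[[0,0,0],0,0],[[0,0,0],0,0]]}'; python3 d.py Hy;python3 -m crank '{"steps":[[[0,0,0.03],0,0],[[0,0,0.03],0,0],[[0,0,0.019],0,0],[[0,0,0],0,0],[[0,0,0],0,0],[[0,0,0],0,0],[[0,0,0],0,0]]}'; python3 d.py Hy
```

```text
clock: 11.2
ee_pos: [0.4333, -0.1854, 0.1062]
eef_rot: [-0.382, -3.118, -0.0]
force: [-0.2, -0.7, -0.3]
grip_width: 0.0238
gripper_force: 30.0
Hy tool dxy mm [1.1 1.2]
pos [ 0.4333 -0.1854  0.1062] w 0.0238 F [-0.2 -0.7 -0.3] gf 30.001606213627383 q [-0.52 -0.05  1.71 -0.    1.48 -1.85] yaw 76.0 t 11.2
clock: 11.9
ee_pos: [0.4338, -0.185, 0.0281]
eef_rot: [0.381, 3.117, -0.001]
force: [-0.2, 0.3, 0.5]
grip_width: 0.0239
gripper_force: 30.0
Hy tool dxy mm [1.5 0.6]
pos [ 0.4338 -0.185   0.0281] w 0.0239 F [-0.2  0.3  0.5] gf 29.985779726703186 q [-0.52  0.02  1.8   0.    1.32 -1.85] yaw 76.1 t 11.9
```

```bash
python3 -m crank '{"steps":[[[0,0,0],0,0.5],[[0,0,0],0,0.5],[[0,0,0],0,0.5],[[0,0,0],0,0.5],[[0,0,0],0,0.5],[[0,0,-0.03],0,0.5],[[0,0,-0.049],0,0.5],[[0,0,0],0,0.5]]}'; python3 -m crank '{"steps":[[[-0.041,0.006,0],0,0.5],[[-0.042,0.006,0],0,0.5],[[-0.041,0.006,0],0,0.5],[[0,0,0],0,0.5],[[0,0,0],0,0.5],[[0,0,0],0,0.5],[[0,0,0],0,0.5],[[0,0,0],0,0.5]]}'; python3 d.py Hx; python3 - <<'E'
from seg import *
from bench import eyes,telemetry
o=telemetry.get_obs();f=eyes.grab_frame("wrist");T=toolT(o)@f["T_tool_cam"];K=f["camera_matrix"]
cv2.imwrite("pics/w6.png",f["frame"])
for c in HR:
    for b in blobs(f["frame"],c,150): print(c,b[0],b[1],b[2] and plane(b[2][0],K,T,.06).round(4)[:2], b[2] and plane(b[2][0],K,T,.01).round(4)[:2])
E
```

```text
clock: 12.7
ee_pos: [0.4374, -0.1869, 0.1136]
eef_rot: [0.379, 3.106, -0.008]
force: [0.1, -1.0, 0.5]
grip_width: 0.047
gripper_force: 0.0
clock: 13.5
ee_pos: [0.5573, -0.1969, 0.1072]
eef_rot: [0.381, 3.117, -0.0]
force: [0.2, -0.2, 0.4]
grip_width: 0.047
gripper_force: 0.0
Hx tool dxy mm [-0.7  0.1]
pos [ 0.5573 -0.1969  0.1072] w 0.047 F [ 0.2 -0.2  0.4] gf 0.0 q [-0.44  0.22  1.42  0.    1.5  -1.76] yaw 76.1 t 13.5
yellow 4705 [288.8, 34.3] [ 0.4428 -0.1843] [ 0.4324 -0.1853]
yellow 3954 [394.2, 393.9] [ 0.7057 -0.1719] [ 0.7535 -0.1703]
yellow 907 [194.1, 330.8] [ 0.6185 -0.2976] [ 0.6471 -0.3238]
yellow 857 [434.1, 331.6] [ 0.6592 -0.1354] [ 0.6967 -0.1256]
yellow 396 [350.1, 363.4] [ 0.6704 -0.1967] [ 0.7104 -0.2005]
green 1808 [435.0, 27.5] [ 0.4487 -0.0965] [ 0.4397 -0.0782]
green 996 [444.7, 157.5] [ 0.5388 -0.1064] [ 0.5497 -0.0903]
blue 2284 [413.4, 151.2] [ 0.532  -0.1218] [ 0.5415 -0.1091]
blue 430 [427.8, 10.2] [ 0.4522 -0.1016] [ 0.4439 -0.0845]
red 3557 [177.8, 67.0] [ 0.4474 -0.2519] [ 0.4381 -0.2679]
red 785 [313.4, 221.7] [ 0.5599 -0.1972] [ 0.5755 -0.2011]
red 675 [55.7, 291.2] [ 0.5572 -0.3737] [ 0.5722 -0.4167]
red 217 [58.3, 370.5] [ 0.624  -0.4092] [ 0.6538 -0.46  ]
red 151 [312.0, 195.6] [ 0.5455 -0.1942] [ 0.5579 -0.1975]
```

View pics/w6.png

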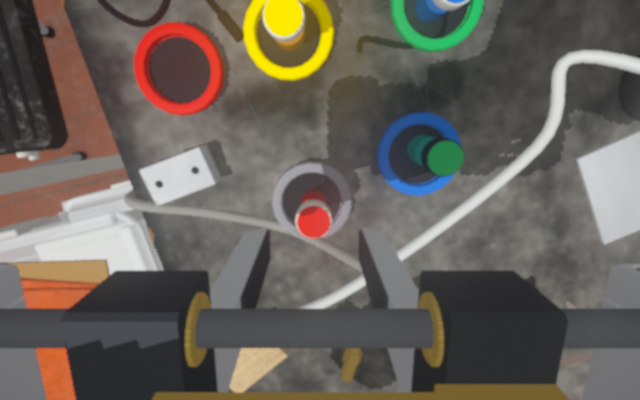

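The yellow vial stands in the yellow holder at (285,17). The red vial stands in the grey holder with its cap at (313,222), between the fingers. The red holder at (178,67) is empty. Next: red goes to the red holder.

```bash
python3 -m crank '{"steps":[[[-0.002,0,0.03],0,0.5],[[0,0,0.03],0,0.5],[[0,0,0.02],0,0.5],[[0,0,0],0,0.5],[[0,0,0],0,0.5],[[0,0,0],0,0.5]]}'; python3 d.py Hx; python3 -m crank '{"steps":[[[0,0,0],0,0],[[0,0,0],0,0],[[0,0,0],0,0],[[0,0,0],0,0],[[0,0,0],0,0],[[0,0,-0.02],0,0],[[0,0,-0.03],0,0],[[0,0,-0.03],0,0]]}';python3 -m crank '{"steps":[[[0,0,0],0,0],[[0,0,0],0,0],[[0,0,0],0,0],[[0,0,0],0,0],[[0,0,0],0,0]]}'; python3 d.py Hr
```

```text
clock: 14.15
ee_pos: [0.5611, -0.198, 0.0286]
eef_rot: [0.38, 3.115, -0.002]
force: [1.6, 0.6, -0.8]
grip_width: 0.0468
gripper_force: 0.0
Hx tool dxy mm [3.3 0.2]
pos [ 0.5611 -0.198   0.0286] w 0.0468 F [ 1.6  0.6 -0.8] gf 0.0 q [-0.43  0.28  1.51  0.    1.35 -1.76] yaw 76.1 t 14.15
clock: 14.95
ee_pos: [0.5592, -0.197, 0.1062]
eef_rot: [-0.38, -3.116, -0.001]
force: [0.3, 0.5, 0.4]
grip_width: 0.024
gripper_force: 30.0
clock: 15.45
ee_pos: [0.5592, -0.197, 0.1047]
eef_rot: [-0.38, -3.116, -0.002]
force: [0.2, 0.2, 0.3]
grip_width: 0.0241
gripper_force: 30.0
Hr tool dxy mm [101.7 -97.3]
pos [ 0.5592 -0.197   0.1047] w 0.0241 F [0.2 0.2 0.3] gf 29.98762859206181 q [-0.43  0.22  1.42  0.    1.5  -1.76] yaw 76.1 t 15.45
```

```bash
python3 -m crank '{"steps":[[[0.034,-0.0325,0],0,0],[[0.034,-0.0325,0],0,0],[[0.034,-0.0325,0],0,0],[[0,0,0],0,0],[[0,0,0],0,0],[[0,0,0],0,0],[[0,0,0],0,0],[[0,0,0],0,0]]}'; python3 d.py Hr;python3 -m crank '{"steps":[[[0,0,0.03],0,0],[[0,0,0.03],0,0],[[0,0,0.019],0,0],[[0,0,0],0,0],[[0,0,0],0,0],[[0,0,0],0,0],[[0,0,0],0,0]]}'; python3 d.py Hr B
```

```text
clock: 16.25
ee_pos: [0.4384, -0.2668, 0.1063]
eef_rot: [-0.378, -3.119, -0.001]
force: [0.8, 0.1, -0.2]
grip_width: 0.0238
gripper_force: 30.0
Hr tool dxy mm [ 1.4 -0.5]
pos [ 0.4384 -0.2668  0.1063] w 0.0238 F [ 0.8  0.1 -0.2] gf 29.98747368052136 q [-0.66  0.05  1.61  0.    1.48 -1.99] yaw 76.2 t 16.25
clock: 16.95
ee_pos: [0.4381, -0.2676, 0.028]
eef_rot: [0.38, 3.118, -0.001]
force: [-0.2, -0.0, 0.2]
grip_width: 0.0241
gripper_force: 30.0
Hr tool dxy mm [1.2 0.3]
B tool dxy mm [ 41. 180.]
pos [ 0.4381 -0.2676  0.028 ] w 0.0241 F [-0.2 -0.   0.2] gf 30.001827235682867 q [-0.66  0.11  1.71  0.    1.32 -1.99] yaw 76.1 t 16.95
```

```bash
python3 -m crank '{"steps":[[[0,0,0],0,0.5],[[0,0,0],0,0.5],[[0,0,0],0,0.5],[[0,0,0],0,0.5],[[0,0,0],0,0.5],[[0,0,-0.03],0,0.5],[[0,0,-0.049],0,0.5],[[0,0,0],0,0.5]]}'; python3 -m crank '{"steps":[[[0.0103,0.045,0],0,0.5],[[0.0103,0.045,0],0,0.5],[[0.0103,0.045,0],0,0.5],[[0.0103,0.045,0],0,0.5],[[0,0,0],0,0.5],[[0,0,0],0,0.5],[[0,0,0],0,0.5],[[0,0,0],0,0.5]]}'; python3 -m crank '{"steps":[[[0,0,0],0,0.5],[[0,0,0],0,0.5]]}'; python3 d.py B; python3 - <<'E'
from seg import *
from bench import eyes,telemetry
o=telemetry.get_obs();f=eyes.grab_frame("wrist");T=toolT(o)@f["T_tool_cam"];K=f["camera_matrix"]
cv2.imwrite("pics/w7.png",f["frame"])
for c in HR:
    for b in blobs(f["frame"],c,150): print(c,b[0],b[1],b[2] and plane(b[2][0],K,T,.06).round(4)[:2], b[2] and plane(b[2][0],K,T,.01).round(4)[:2])
E
```

```text
clock: 17.75
ee_pos: [0.4412, -0.2704, 0.114]
eef_rot: [0.379, 3.106, -0.011]
force: [0.2, -0.6, 0.3]
grip_width: 0.047
gripper_force: 0.0
clock: 18.55
ee_pos: [0.4408, -0.0842, 0.1063]
eef_rot: [-0.384, -3.118, 0.0]
force: [0.9, 0.2, 0.0]
grip_width: 0.0469
gripper_force: 0.0
clock: 18.75
ee_pos: [0.4408, -0.0838, 0.1063]
eef_rot: [-0.383, -3.118, -0.0]
force: [0.3, -0.0, 0.4]
grip_width: 0.047
gripper_force: 0.0
B tool dxy mm [-0.5  1. ]
pos [ 0.4408 -0.0838  0.1063] w 0.047 F [ 0.3 -0.   0.4] gf 0.0 q [-0.31 -0.1   1.75  0.    1.49 -1.64] yaw 76.0 t 18.75
yellow 3895 [395.5, 393.9] [ 0.5846 -0.0779] [ 0.6315 -0.0805]
yellow 2480 [194.8, 213.5] [ 0.4213 -0.1618] [ 0.432 -0.183]
yellow 933 [194.2, 330.1] [ 0.5009 -0.1837] [ 0.5292 -0.2098]
yellow 866 [434.0, 331.3] [ 0.5419 -0.0225] [ 0.5793 -0.0128]
yellow 864 [164.7, 244.6] [ 0.4344 -0.1842] [ 0.448  -0.2104]
green 1959 [321.9, 188.3] [ 0.4263 -0.0753] [ 0.4381 -0.0773]
green 435 [315.9, 354.8] [ 0.5386 -0.106 ] [ 0.5752 -0.1148]
blue 1016 [313.3, 293.2] [ 0.5021 -0.0982] [ 0.5307 -0.1053]
blue 787 [313.6, 219.0] [ 0.4413 -0.0834] [ 0.4565 -0.0872]
blue 342 [261.6, 84.9] [ 0.352  -0.0931] [ 0.3473 -0.0991]
red 3143 [96.7, 244.1] [ 0.425  -0.2299] [ 0.4366 -0.2662]
red 811 [51.5, 275.7] [ 0.4369 -0.267 ] [ 0.4511 -0.3115]
```

View pics/w7.png

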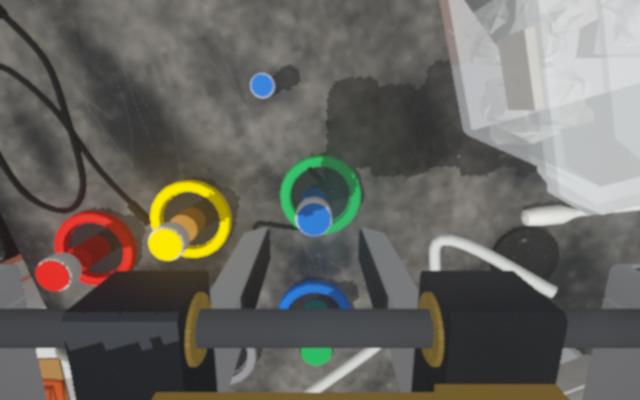

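The red cap is at (52,276) in the red holder and the yellow cap at (165,245) in the yellow holder. The blue cap at (314,217) is between the fingers. The tub corner, near (465,130) to (545,205), might be close to the gripper body, so I'll check that.

```bash
python3 - <<'E'
from h import *
from bench import eyes,telemetry
o=telemetry.get_obs();f=eyes.grab_frame("wrist");K=f["camera_matrix"];TT=toolT(o);T=TT@f["T_tool_cam"]
D=np.load("w2.npz")
for a,b in(((402,97),(465,130)),((426,117),(548,207))):
    rs=[ray(a,D["K"],D["T"]),ray(b,K,T)];X=tri(rs);t=TT[:3,:3].T@(X-TT[:3,3])
    print(X.round(3),"tool",t.round(3),[np.linalg.norm(np.cross(X-c,d/np.linalg.norm(d))).round(4) for c,d in rs])
import cv2
a=cv2.imread("pics/w2.png")[0:130,360:520];b=cv2.imread("pics/w7.png")[0:260,400:640]
cv2.imwrite("pics/c2.png",np.hstack([cv2.resize(a,(480,390)),cv2.resize(b,(300,390))]))
E
```

```text
[0.417 0.044 0.002] tool [0.054 0.118 0.104] [np.float64(0.0007), np.float64(0.0007)]
[0.444 0.037 0.116] tool [ 0.026  0.118 -0.01 ] [np.float64(0.0041), np.float64(0.0041)]
```

View pics/c2.png

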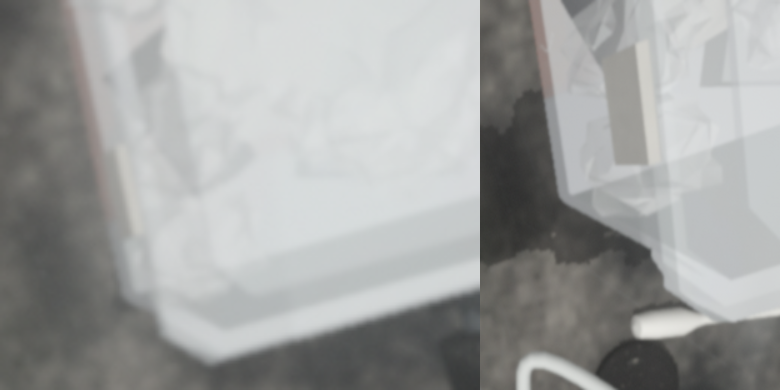

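The rim is about 95 mm out along tool y, which is too close to the gripper body's end. I'll turn the tool 32° away from the tub before going down.

```bash
python3 -m crank '{"steps":[[[0,0,0],8,0.5],[[0,0,0],8,0.5],[[0,0,0],8,0.5],[[0,0,0],8,0.5],[[0,0,0],0,0.5],[[0,0,0],0,0.5],[[0,0,0],0,0.5],[[0,0,0],0,0.5]]}'; python3 d.py B
```

```text
clock: 19.65
ee_pos: [0.4408, -0.0829, 0.1065]
eef_rot: [-1.224, -2.893, -0.0]
force: [0.8, 0.7, -0.2]
grip_width: 0.0467
gripper_force: 0.0
B tool dxy mm [-0.5  0.4]
pos [ 0.4408 -0.0829  0.1065] w 0.0467 F [ 0.8  0.7 -0.2] gf 0.0 q [-0.31 -0.1   1.75  0.    1.49 -1.08] yaw 44.2 t 19.65
```

```bash
python3 -m crank '{"steps":[[[0,0,0.03],0,0.5],[[0,0,0.03],0,0.5],[[0,0,0.02],0,0.5],[[0,0,0],0,0.5],[[0,0,0],0,0.5],[[0,0,0],0,0.5]]}'; python3 d.py B; python3 -m crank '{"steps":[[[0,0,0],0,0],[[0,0,0],0,0],[[0,0,0],0,0],[[0,0,0],0,0],[[0,0,0],0,0],[[0,0,-0.02],0,0],[[0,0,-0.03],0,0],[[0,0,-0.03],0,0]]}';python3 -m crank '{"steps":[[[0,0,0],0,0],[[0,0,0],0,0],[[0,0,0],0,0],[[0,0,0],0,0],[[0,0,0],0,0]]}'; python3 d.py Hx
```

```text
clock: 20.25
ee_pos: [0.4421, -0.0833, 0.0281]
eef_rot: [1.224, 2.89, 0.001]
force: [0.4, 0.2, 0.3]
grip_width: 0.0469
gripper_force: 0.0
B tool dxy mm [ 0.6 -0.2]
pos [ 0.4421 -0.0833  0.0281] w 0.0469 F [0.4 0.2 0.3] gf 0.0 q [-0.31 -0.03  1.85  0.    1.31 -1.08] yaw 44.1 t 20.25
clock: 21.05
ee_pos: [0.44, -0.0826, 0.1065]
eef_rot: [-1.224, -2.891, 0.0]
force: [0.7, 0.3, -0.2]
grip_width: 0.0238
gripper_force: 30.0
clock: 21.55
ee_pos: [0.44, -0.0826, 0.105]
eef_rot: [-1.224, -2.89, 0.0]
force: [-0.3, -1.0, 0.1]
grip_width: 0.0237
gripper_force: 30.0
Hx tool dxy mm [-164.3    5.2]
pos [ 0.44   -0.0826  0.105 ] w 0.0237 F [-0.3 -1.   0.1] gf 30.00356576946615 q [-0.31 -0.1   1.76  0.    1.49 -1.08] yaw 44.1 t 21.55
```

```bash
python3 -m crank '{"steps":[[[-0.041,0.001,0],0,0],[[-0.041,0.001,0],0,0],[[-0.041,0.001,0],0,0],[[-0.041,0.002,0],0,0],[[0,0,0],0,0],[[0,0,0],0,0],[[0,0,0],0,0],[[0,0,0],0,0]]}'; python3 d.py Hx;python3 -m crank '{"steps":[[[0,0,0.03],0,0],[[0,0,0.03],0,0],[[0,0,0.019],0,0],[[0,0,0],0,0],[[0,0,0],0,0],[[0,0,0],0,0],[[0,0,0],0,0]]}'; python3 d.py Hx G
```

```text
clock: 22.35
ee_pos: [0.5578, -0.1962, 0.1068]
eef_rot: [1.224, 2.893, 0.0]
force: [-0.3, -0.0, -0.3]
grip_width: 0.024
gripper_force: 30.0
Hx tool dxy mm [-0.7 -0.4]
pos [ 0.5578 -0.1962  0.1068] w 0.024 F [-0.3 -0.  -0.3] gf 30.003686448599183 q [-0.43  0.22  1.42  0.    1.5  -1.2 ] yaw 44.1 t 22.35
clock: 23.05
ee_pos: [0.5589, -0.1971, 0.0285]
eef_rot: [1.224, 2.891, 0.0]
force: [-1.0, -0.6, -0.8]
grip_width: 0.024
gripper_force: 30.0
Hx tool dxy mm [ 0.7 -0.5]
G tool dxy mm [80.  48.4]
pos [ 0.5589 -0.1971  0.0285] w 0.024 F [-1.  -0.6 -0.8] gf 30.033970868680626 q [-0.43  0.28  1.51  0.    1.35 -1.2 ] yaw 44.1 t 23.05
```

```bash
python3 -m crank '{"steps":[[[0,0,0],0,0.5],[[0,0,0],0,0.5],[[0,0,0],0,0.5],[[0,0,0],0,0.5],[[0,0,0],0,0.5],[[0,0,-0.03],0,0.5],[[0,0,-0.049],0,0.5],[[0,0,0],0,0.5]]}'; python3 -m crank '{"steps":[[[0.04,0.0245,0],0,0.5],[[0.04,0.0245,0],0,0.5],[[0,0,0],0,0.5],[[0,0,0],0,0.5],[[0,0,0],0,0.5],[[0,0,0],0,0.5],[[0,0,0],0,0.5],[[0,0,0],0,0.5]]}'; python3 d.py G; python3 - <<'E'
from seg import *
from bench import eyes,telemetry
o=telemetry.get_obs();f=eyes.grab_frame("wrist");T=toolT(o)@f["T_tool_cam"];K=f["camera_matrix"]
cv2.imwrite("pics/w8.png",f["frame"])
for c in HR:
    for b in blobs(f["frame"],c,150): print(c,b[0],b[1],b[2] and plane(b[2][0],K,T,.06).round(4)[:2], b[2] and plane(b[2][0],K,T,.01).round(4)[:2])
E
```

```text
clock: 23.85
ee_pos: [0.5627, -0.1992, 0.1147]
eef_rot: [1.22, 2.88, -0.001]
force: [-0.2, 0.3, -0.1]
grip_width: 0.0473
gripper_force: 0.0
clock: 24.65
ee_pos: [0.5381, -0.1064, 0.1063]
eef_rot: [-1.227, -2.892, -0.0]
force: [-0.2, 0.4, 0.1]
grip_width: 0.047
gripper_force: 0.0
G tool dxy mm [0.4 0.2]
pos [ 0.5381 -0.1064  0.1063] w 0.047 F [-0.2  0.4  0.1] gf 0.0 q [-0.3   0.12  1.53  0.    1.49 -1.07] yaw 44.0 t 24.65
yellow 4175 [394.1, 393.4] [ 0.6595 -0.1816] [ 0.6972 -0.2096]
yellow 2687 [155.2, 174.0] [ 0.4437 -0.159 ] [ 0.4335 -0.182 ]
yellow 968 [113.2, 195.1] [ 0.4339 -0.1844] [ 0.4215 -0.213 ]
yellow 914 [194.1, 330.3] [ 0.5358 -0.223 ] [ 0.546  -0.2602]
yellow 865 [433.9, 331.1] [ 0.6557 -0.1078] [ 0.6925 -0.1194]
green 3058 [244.2, 80.4] [ 0.4486 -0.0727] [ 0.4395 -0.0765]
green 934 [314.3, 218.8] [ 0.5386 -0.1057] [ 0.5495 -0.1168]
blue 2384 [314.8, 202.5] [ 0.5321 -0.098 ] [ 0.5415 -0.1074]
blue 264 [134.1, 11.1] [ 0.3764 -0.0884] [ 0.3513 -0.0957]
blue 155 [108.9, 3.3] [ 0.3637 -0.0933] [ 0.3358 -0.1017]
blue 150 [263.2, 295.6] [ 0.5518 -0.1708] [ 0.5656 -0.1963]
red 2981 [90.9, 249.1] [ 0.4479 -0.2274] [ 0.4386 -0.2656]
red 820 [44.6, 282.2] [ 0.4368 -0.267 ] [ 0.4251 -0.314 ]
```

View pics/w8.png

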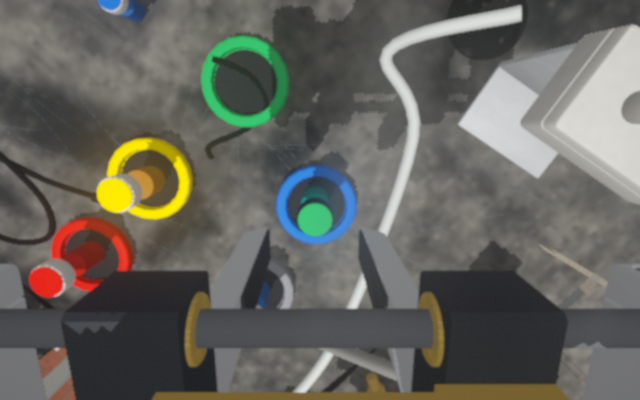

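The green cap is at (314,218) between the fingers. The green holder at (244,80) is empty, and the blue vial is in the grey holder behind the left finger. The hose runs by the right finger, so I'll check its height.

```bash
python3 - <<'E'
from h import *
from bench import eyes,telemetry
o=telemetry.get_obs();f=eyes.grab_frame("wrist");K=f["camera_matrix"];TT=toolT(o);T=TT@f["T_tool_cam"]
T4=toolT(dict(ee_pos=[.5583,-.1977,.106],eef_rot=[.38,3.118,0]))@f["T_tool_cam"]
D=np.load("w2.npz");rs=[ray((388,55),K,T),ray((568,60),K,T4),ray((390,163),D["K"],D["T"])]
print("bend",tri(rs),tri(rs[:2]))
for z in(.005,.015,.03):
  for p in((385,235),(362,290)):
    X=plane(p,K,T,z);print(z,p,(TT[:3,:3].T@(X-TT[:3,3])).round(3))
E
```

```text
bend [0.5027981  0.00928331 0.00603982] [0.50199339 0.01030665 0.00319519]
0.005 (385, 235) [-0.031  0.059  0.101]
0.005 (362, 290) [-0.081  0.042  0.101]
0.015 (385, 235) [-0.027  0.057  0.091]
0.015 (362, 290) [-0.076  0.04   0.091]
0.03 (385, 235) [-0.022  0.054  0.076]
0.03 (362, 290) [-0.067  0.038  0.076]
```

Hose lies flat and clear. Next: green goes to the green holder.

```bash
python3 -m crank '{"steps":[[[0,0,0.03],0,0.5],[[0,0,0.03],0,0.5],[[0,0,0.02],0,0.5],[[0,0,0],0,0.5],[[0,0,0],0,0.5],[[0,0,0],0,0.5]]}'; python3 d.py G; python3 -m crank '{"steps":[[[0,0,0],0,0],[[0,0,0],0,0],[[0,0,0],0,0],[[0,0,0],0,0],[[0,0,0],0,0],[[0,0,-0.02],0,0],[[0,0,-0.03],0,0],[[0,0,-0.03],0,0]]}';python3 -m crank '{"steps":[[[0,0,0],0,0],[[0,0,0],0,0],[[0,0,0],0,0],[[0,0,0],0,0],[[0,0,0],0,0]]}'; python3 d.py Hg
```

```text
clock: 25.35
ee_pos: [0.5393, -0.1061, 0.0283]
eef_rot: [1.224, 2.89, 0.001]
force: [0.2, 0.2, -0.6]
grip_width: 0.047
gripper_force: 0.0
G tool dxy mm [ 1.  -0.9]
pos [ 0.5393 -0.1061  0.0283] w 0.047 F [ 0.2  0.2 -0.6] gf 0.0 q [-0.3   0.19  1.62  0.    1.33 -1.07] yaw 44.1 t 25.35
clock: 26.15
ee_pos: [0.5373, -0.1054, 0.1063]
eef_rot: [-1.224, -2.891, 0.0]
force: [-0.2, -0.4, -0.6]
grip_width: 0.0237
gripper_force: 30.0
clock: 26.65
ee_pos: [0.5371, -0.1054, 0.1048]
eef_rot: [-1.224, -2.89, 0.0]
force: [0.9, 0.7, -0.1]
grip_width: 0.0243
gripper_force: 30.0
Hg tool dxy mm [ 88.6 -51.5]
pos [ 0.5371 -0.1054  0.1048] w 0.0243 F [ 0.9  0.7 -0.1] gf 29.99351097154431 q [-0.3   0.13  1.53  0.    1.49 -1.07] yaw 44.1 t 26.65
```

```bash
python3 -m crank '{"steps":[[[0.0295,-0.017,0],0,0],[[0.0295,-0.017,0],0,0],[[0.0295,-0.017,0],0,0],[[0,0,0],0,0],[[0,0,0],0,0],[[0,0,0],0,0],[[0,0,0],0,0],[[0,0,0],0,0]]}'; python3 d.py Hg;python3 -m crank '{"steps":[[[0,0,0.03],0,0],[[0,0,0.03],0,0],[[0,0,0.019],0,0],[[0,0,0],0,0],[[0,0,0],0,0],[[0,0,0],0,0],[[0,0,0],0,0]]}'; python3 d.py Hg Hx
```

```text
clock: 27.45
ee_pos: [0.4406, -0.0778, 0.1064]
eef_rot: [-1.225, -2.893, -0.0]
force: [0.5, -0.2, -0.4]
grip_width: 0.0241
gripper_force: 30.0
Hg tool dxy mm [ 1.7 -1.3]
pos [ 0.4406 -0.0778  0.1064] w 0.0241 F [ 0.5 -0.2 -0.4] gf 29.993526778416708 q [-0.3  -0.1   1.76  0.    1.49 -1.07] yaw 44.1 t 27.45
clock: 28.15
ee_pos: [0.4404, -0.0777, 0.028]
eef_rot: [1.225, 2.892, 0.0]
force: [0.6, 0.5, 0.2]
grip_width: 0.0241
gripper_force: 30.0
Hg tool dxy mm [ 1.4 -1.2]
Hx tool dxy mm [-167.5    1.5]
pos [ 0.4404 -0.0777  0.028 ] w 0.0241 F [0.6 0.5 0.2] gf 29.97597956098616 q [-0.3  -0.03  1.86  0.    1.32 -1.07] yaw 44.1 t 28.15
```

```bash
python3 -m crank '{"steps":[[[0,0,0],0,0.5],[[0,0,0],0,0.5],[[0,0,0],0,0.5],[[0,0,0],0,0.5],[[0,0,0],0,0.5],[[0,0,-0.03],0,0.5],[[0,0,-0.049],0,0.5],[[0,0,0],0,0.5]]}'; python3 -m crank '{"steps":[[[-0.042,0.0005,0],0,0.5],[[-0.042,0.0005,0],0,0.5],[[-0.042,0,0],0,0.5],[[-0.042,0,0],0,0.5],[[0,0,0],0,0.5],[[0,0,0],0,0.5],[[0,0,0],0,0.5],[[0,0,0],0,0.5]]}'; python3 d.py Hx; python3 - <<'E'
from seg import *
from bench import eyes,telemetry
o=telemetry.get_obs();f=eyes.grab_frame("wrist");T=toolT(o)@f["T_tool_cam"];K=f["camera_matrix"]
for c in("green","blue"):
    for b in blobs(f["frame"],c,150): print(c,b[0],b[1],b[2] and plane(b[2][0],K,T,.06).round(4)[:2], b[2] and plane(b[2][0],K,T,.01).round(4)[:2])
E
```

```text
clock: 28.95
ee_pos: [0.4443, -0.0789, 0.1134]
eef_rot: [1.22, 2.88, 0.002]
force: [0.7, -0.8, 1.2]
grip_width: 0.0472
gripper_force: 0.0
clock: 29.75
ee_pos: [0.5568, -0.1965, 0.1069]
eef_rot: [1.224, 2.893, 0.0]
force: [-0.0, -0.2, -0.5]
grip_width: 0.0471
gripper_force: 0.0
Hx tool dxy mm [-1.2  0.5]
pos [ 0.5568 -0.1965  0.1069] w 0.0471 F [-0.  -0.2 -0.5] gf 0.0 q [-0.44  0.21  1.42  0.    1.5  -1.21] yaw 44.1 t 29.75
green 762 [311.1, 6.4] [ 0.4536 -0.0908] [ 0.4415 -0.0787]
blue 2899 [381.2, 102.1] [ 0.5357 -0.115 ] [ 0.5418 -0.1082]
blue 755 [315.3, 221.4] [ 0.5591 -0.1968] [ 0.5704 -0.2081]
```

```bash
python3 -m crank '{"steps":[[[-0.001,0.001,0.03],0,0.5],[[0,0,0.03],0,0.5],[[0,0,0.02],0,0.5],[[0,0,0],0,0.5],[[0,0,0],0,0.5],[[0,0,0],0,0.5]]}'; python3 d.py Hx; python3 -m crank '{"steps":[[[0,0,0],0,0],[[0,0,0],0,0],[[0,0,0],0,0],[[0,0,0],0,0],[[0,0,0],0,0],[[0,0,-0.02],0,0],[[0,0,-0.03],0,0],[[0,0,-0.03],0,0]]}';python3 -m crank '{"steps":[[[0,0,0],0,0],[[0,0,0],0,0],[[0,0,0],0,0],[[0,0,0],0,0],[[0,0,0],0,0]]}'; python3 d.py Hb
```

```text
clock: 30.4
ee_pos: [0.56, -0.1979, 0.0287]
eef_rot: [1.223, 2.89, -0.0]
force: [0.2, -0.6, 0.2]
grip_width: 0.0473
gripper_force: 0.0
Hx tool dxy mm [ 2.  -0.9]
pos [ 0.56   -0.1979  0.0287] w 0.0473 F [ 0.2 -0.6  0.2] gf 0.0 q [-0.44  0.28  1.51  0.    1.35 -1.2 ] yaw 44.1 t 30.4
clock: 31.2
ee_pos: [0.5581, -0.1973, 0.1062]
eef_rot: [-1.224, -2.89, -0.0]
force: [0.1, -1.0, 0.2]
grip_width: 0.0239
gripper_force: 30.0
clock: 31.7
ee_pos: [0.558, -0.1972, 0.1047]
eef_rot: [-1.224, -2.89, -0.0]
force: [-0.4, -0.0, -0.7]
grip_width: 0.0239
gripper_force: 30.0
Hb tool dxy mm [75.2 49.1]
pos [ 0.558  -0.1972  0.1047] w 0.0239 F [-0.4 -0.  -0.7] gf 30.003363060532138 q [-0.44  0.22  1.42  0.    1.5  -1.21] yaw 44.1 t 31.7
```

```bash
python3 -m crank '{"steps":[[[0.0378,0.0245,0],0,0],[[0.0378,0.0245,0],0,0],[[0,0,0],0,0],[[0,0,0],0,0],[[0,0,0],0,0],[[0,0,0],0,0],[[0,0,0],0,0],[[0,0,0],0,0]]}'; python3 d.py Hb;python3 -m crank '{"steps":[[[0,0,0.03],0,0],[[0,0,0.03],0,0],[[0,0,0.019],0,0],[[0,0,0],0,0],[[0,0,0],0,0],[[0,0,0],0,0],[[0,0,0],0,0]]}'; python3 d.py Hb
```

```text
clock: 32.5
ee_pos: [0.5415, -0.1099, 0.1063]
eef_rot: [-1.227, -2.892, -0.0]
force: [0.5, -0.1, -0.6]
grip_width: 0.0237
gripper_force: 30.0
Hb tool dxy mm [1.  0.3]
pos [ 0.5415 -0.1099  0.1063] w 0.0237 F [ 0.5 -0.1 -0.6] gf 30.003334935754538 q [-0.3   0.13  1.52  0.    1.49 -1.07] yaw 44.0 t 32.5
clock: 33.2
ee_pos: [0.5418, -0.1094, 0.028]
eef_rot: [1.225, 2.892, 0.0]
force: [0.2, -0.3, -0.4]
grip_width: 0.0239
gripper_force: 30.0
Hb tool dxy mm [ 0.8 -0.3]
pos [ 0.5418 -0.1094  0.028 ] w 0.0239 F [ 0.2 -0.3 -0.4] gf 30.036134787951596 q [-0.3   0.19  1.61  0.    1.33 -1.07] yaw 44.1 t 33.2
```

Release, rise high and back off for a final view.

```bash
python3 -m crank '{"steps":[[[0,0,0],0,0.5],[[0,0,0],0,0.5],[[0,0,0],0,0.5],[[0,0,0],0,0.5],[[0,0,0],0,0.5],[[0,0,-0.03],0,0.5],[[0,0,-0.05],0,0.5],[[0,0,-0.05],0,0.5]]}'; python3 -m crank '{"steps":[[[0,0,-0.05],0,0.5],[[0,0,-0.05],0,0.5],[[-0.03,-0.03,0],0,0.5],[[0,0,0],0,0.5],[[0,0,0],0,0.5],[[0,0,0],0,0.5],[[0,0,0],0,0.5],[[0,0,0],0,0.5]]}'; python3 - <<'E'
from seg import *
from bench import eyes,telemetry
o=telemetry.get_obs();f=eyes.grab_frame("wrist");T=toolT(o)@f["T_tool_cam"];K=f["camera_matrix"]
cv2.imwrite("pics/w9.png",f["frame"])
for c in HR:
    for b in blobs(f["frame"],c,100): print(c,b[0],b[1],b[2] and plane(b[2][0],K,T,.06).round(4)[:2], b[2] and plane(b[2][0],K,T,.01).round(4)[:2])
E
```

```text
clock: 34.0
ee_pos: [0.5405, -0.1089, 0.1578]
eef_rot: [-1.224, -2.89, 0.0]
force: [0.2, -0.5, 0.5]
grip_width: 0.0472
gripper_force: 0.0
clock: 34.8
ee_pos: [0.5406, -0.1508, 0.2568]
eef_rot: [-1.223, -2.892, -0.0]
force: [-0.0, -0.2, -0.1]
grip_width: 0.0471
gripper_force: 0.0
yellow 3811 [396.6, 394.0] [ 0.8027 -0.2786] [ 0.844  -0.3024]
yellow 1816 [226.4, 125.9] [ 0.4403 -0.1734] [ 0.4333 -0.1832]
yellow 895 [194.0, 330.9] [ 0.5694 -0.3793] [ 0.5797 -0.4165]
yellow 867 [433.9, 330.8] [ 0.7685 -0.186 ] [ 0.8052 -0.1974]
green 1313 [294.6, 59.8] [ 0.4457 -0.0797] [ 0.4395 -0.077 ]
green 552 [293.0, 55.6] [ 0.4421 -0.0777] [ 0.4354 -0.0747]
blue 1094 [338.6, 144.3] [ 0.536  -0.1072] [ 0.5418 -0.1082]
blue 289 [342.7, 148.7] [ 0.5416 -0.108 ] [ 0.5481 -0.109 ]
blue 137 [215.8, 5.2] [ 0.3576 -0.0957] [ 0.3397 -0.0951]
red 1388 [184.4, 179.8] [ 0.4444 -0.248 ] [ 0.438  -0.2677]
red 204 [563.5, 93.4] [0.6618 0.0856] [0.6843 0.1103]
red 181 [187.1, 177.3] [ 0.4434 -0.2472] [ 0.4369 -0.2667]
red 110 [259.2, 380.3] [ 0.6699 -0.3801] [ 0.6935 -0.4174]
```

View pics/w9.png

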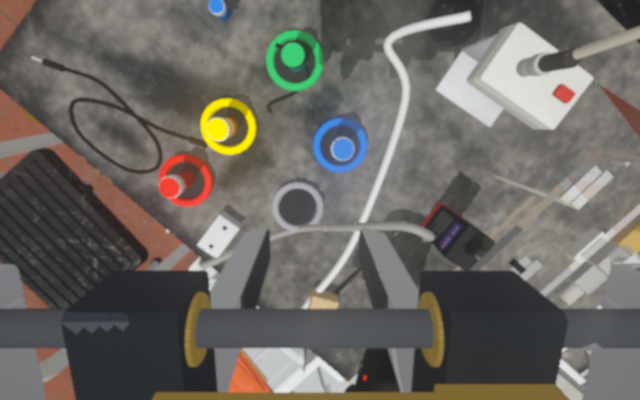

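The final view shows each vial upright in its matching holder: green (293,56), yellow (217,129), red (172,186), blue (343,149). The grey holder at (298,205) is empty, and the block at (219,232) is unmoved.

```bash
python3 -c "from bench import ticket; print(ticket.sign_off())"
```

```text
the job is handed in; nothing more can be done
None
```

All four vials stand upright in the holders matching their cap discs, the grey holder is empty again, the block was left where it lay, and the job was handed in at about 35 s of the 134 s allowed.

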